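# Unbar the tube-block carrier and dock the two-well block

## Task

Lift the retaining bar out of the carrier's two open brackets and lay it gently on the free worktop, grip upward. Then take out the tube block with two large wells and set it gently, wells up, fully down between the finned walls of the cooling dock; it must be stood on the worktop on the way and gripped again across its length. Leave the eight-well block in the carrier, disturb nothing else and let go of everything.

Things in the scene. Friction and masses are not known exactly. Their poses are not given: they have to be found in the camera images.
- carrier: Fixed grey-painted carrier; origin: centre of its underside on the worktop, z up, long axis y. Base 100 (x) x 214 (y) x 6 mm. Side walls at x = +-34 to 40, y = -75 to 75, tops z = 60. Two blocks stand on the base (z = 6) at x = 0, y = +44 and -44, 64 mm side along x, 2 mm play, between ribs 11 mm high. Walls rise above the blocks, so here a block can be gripped only across its 32 mm width (y).
- carrier_notch (a point): Midway between the two dark steel forked brackets, at notch-floor height (carrier 0, 0, 58 mm); axes as the carrier's. Brackets at y = +-92, 40 (x) x 8 (y) mm, each with a 21 mm wide notch open upward; prong tops 18 mm above this point. The bar starts lying in both notches, 2 mm above the blocks' tops. The worktop between the carrier and the robot, and between carrier and dock, is free.
- bar: Loose steel bar, 0.13 to 0.19 kg, 200 (y) x 16 (x) x 12 mm; origin: centre of its underside, z up; starts at carrier_notch, axes as the carrier's; lifts straight up. Black upright grip at its middle: 12 thick (x), 40 long (y), 12 to 52 mm above the underside. Collars 26 wide (x), 16 high, at y = +-80 to 86, flush with the underside, stop it sliding endways; it lies flat on a table.
- block_two: Loose aluminium tube block with two large round wells (22 mm, 40 deep) in its top: 64 (x) x 32 (y) x 50 (z) mm, 0.15 to 0.28 kg. Origin: centre of its underside, z up (wells on top). Stands at one end of the carrier, which end varies; axes as the carrier's.
- block_eight: The other loose aluminium block, with eight small wells (9 mm) in its top; same outer size, origin and axes. Stands at the other end of the carrier and stays there.
- dock: Fixed aluminium cooling dock; origin: centre of its underside on the worktop, z up, long axis x. Base 100 (x) x 62 (y) x 6 mm. Tall finned walls at y = +-19 to 24 mm (fins to 29.5), 80 mm long, tops z = 70, 14 mm above a seated block; at the ends x = +-35 to 40 only low lips, tops z = 16.
- dock_nest (a point): Centre of the dock's nest floor (dock 0, 0, 6 mm), axes as the dock's. Nest 70 (x) x 38 (y) mm: 3 mm play each side for a block with its 64 mm side along x, either way round. A block can be lowered right in only when gripped across its 64 mm length (x), fingers outside the end lips.
- holder_ring: Bystander: yellow ring, 88 mm wide, 16 mm high, lying on the worktop between the dock and the robot; origin at the centre of its underside.
- timer: Bystander: white bench timer, 70 x 78 x 34 mm, on the worktop beyond the middle; origin at the centre of its underside.
- vial: Bystander: small upright vial with black cap, 22 mm wide, 52 mm high, beyond the dock; origin at the centre of its underside.
Mind the look-alikes: they are no part of the job. What is shaped like the block_two but purple is not meant.

How it is judged:
By the outcome, as a careful person would: the job done as asked, in the order asked, and still so for the second after the job is handed in, with the robot touching nothing.
It also fails if it takes over 67 s, if anything falls off the work surface, if the arm or the gripper's body presses on something with over 40 N, if the wrist force passes 120 N, or if a joint passes its speed limit or range.

## Robot

A 6-joint arm with a two-finger parallel gripper is mounted at the origin on a cart in front of the work surface, level with it; the furniture and walls round the work are solid. World frame = base frame: x ahead of the robot, y to its left, z up, the work surface at z = 0. Lengths are in m, angles in rad, forces in N, time in s.
With the tool pointing down it reaches from about 0.35 to 0.975 m from the base axis. Payload 4.9 kg.
Tool frame: the origin (TCP) lies at the very end of the fingers, on their centre line; the grasp point (between the pads) lies 19 mm behind it; x points along the fingers, y is the direction in which the jaws open and shut, and the axes are right-handed (so a half turn about x gives the same grasp; the last joint's range is limited). The gripper opens to 85 mm and grips with 20 to 120 N. Pads are 22 mm wide; open, the fingers measure 114 mm over their backs; the gripper's body (76 mm by 85 mm) begins 54 mm behind the grasp point. The pads swing forward as they close: fully open they stand 13 mm farther back than shut.
Start: joints at [1.12, 0.053, 1.613, -0, 1.476, -0.119], TCP at [0.204, 0.591, 0.231] pointing down, gripper open.
Joint ranges: [-3.01, 3.01], [-1.01, 2.22], [0.06, 2.58], [-1.02, 4.17], [0.09, 2.62], [-3.14, 3.14]. Speed limits (rad/s): [2.57, 2.57, 3.14, 3.14, 3.14, 3.14].

## Interface

Orientations are given as a rotation vector (axis times angle).
In Python, from station import ctrl, get_image, calibration, finish_job, search_frame, cut_out, mark_of gives the robot as it stands. The module is installed in compiled form; this text tells all that it offers.
- The arm moves only by the tool arm_command, never from a script. Its argument "plan" is a list that holds one entry, the list of rows, each a list of 7 numbers: the shift along the tool's x, y, z in m, then the turn, a rotation vector about the tool's x, y, z in degrees, then the finger opening in m, from 0 to 0.0854. A call has 1 to 20 rows; each row shifts and turns the pose as measured when the row begins, along the tool's axes as they then stand; what a row does not reach is not made up. A row lasts 1/12 s, in which the tool goes at most 41.7 mm and 7.16 degrees, less where a joint would pass 70% of its speed; a pose out of reach is approached as far as the arm can. A call with a gripper value outside its range is refused whole. The fingers move at their own pace and stop on an object; "squeeze" is the grip in N (left out, the last holds). Time passes only in rows, so rows that do not move let the fingers close. It gives the time, the measured TCP pose, the force and the opening at its end, in the units of the state.
- ctrl.get_obs(): the state, without advancing time (a new reading comes with each control period).
- get_image(name): name is "scene" or "top"; returns the picture (420x560x3 uint8, red, green, blue); there is no depth.
- calibration(name): a dict with "fx", "fy", "cx", "cy" (pixels), "cam_to_world" (4x4, takes a point from camera to world coordinates). Camera axes: x right, y down, z forward; pixel columns grow to the right and rows downward; lengths in m; the calibration is good to about 2 mm. A picture is of the moment at which its call begins. calibration takes no time and is no camera call.
- finish_job(): hands the job in, once; it reports no verdict.
Trained networks look in the newest picture that a camera, given by its name, has taken for a name from the list of things; names that differ only in an ending like _2 or _b are one class to them, and where a whole thing is asked for, a point or a joint stands for the part that bears it (a point fixed in the world has none). Each returns a list of dicts, best first, with "conf" (0 to 1); they miss things now and then, are a little off and sometimes report something else, mostly with a low value. They report only what shows in the picture. A call takes as long as a camera call. They do not tell look-alikes from the thing itself.
- search_frame(camera, thing): "at" ([x, y, z] in m, in the coordinates of the camera as it stood for that picture, good to about 4 mm: the middle of the surface that is visible of it).
- cut_out(camera, thing): "mask" (420x560 bool, what is visible of it).
- mark_of(camera, thing): "at" ([x, y, z] in m, in the coordinates of the camera as it stood for that picture, good to about 4 mm: a listed point, or the origin of a listed thing).
The state is a dict: "t": time; "q": joint angles; "dq": joint speeds; "effort": joint torques, N m; "tool_pos": TCP position; "tool_rot": TCP orientation; "contact_force": force on the tool from outside, world axes, zero at the start; "wrist_torque": the same for the moment, N m; "opening": finger opening in m.
Only numpy, scipy, OpenCV 4.12 (cv2) and the standard library are available. Lean on these libraries where they do the work, as an engineer would, in place of code of your own. Each camera call takes 0.05 s, during which the arm holds its last target. There are 200 camera calls.

## Working session

There is one attempt and no reset: what is moved stays moved. The work goes in short steps, Python scripts to look and compute and a tool call to move; the robot and the scene stay as the last step left them, time stands still between calls to the robot, and variables do not carry over. Pictures are saved under pics/ and viewed, about 8 in all and at most 12, crops included, and the job is handed in when it is done.

Besides the shell and the picture viewer there is one more tool, called after "Call:" in YAML: its name, and indented under it one key for each argument. arm_command: Moves the arm, as the interface text tells. Its arguments: {"type":"object","properties":{"plan":{"type":"array","items":{"type":"array","items":{"type":"array","items":{"type":"number"}}}},"squeeze":{"type":"number"}},"required":["plan"]}

```bash
mkdir -p pics
cat > h.py <<'E'
import numpy as np, cv2
from station import *
def save(n,f,crop=None,s=1):
    im=get_image(n)
    if crop: a,b,c,d=crop; im=im[b:d,a:c]
    cv2.imwrite('pics/'+f,cv2.resize(im[:,:,::-1],None,fx=s,fy=s,interpolation=cv2.INTER_CUBIC))
def w(n,p): return (np.array(calibration(n)['cam_to_world'])@np.r_[p,1])[:3]
def px(n,P):
    c=calibration(n); p=np.linalg.inv(np.array(c['cam_to_world']))@np.r_[P,1]
    return np.round([c['fx']*p[0]/p[2]+c['cx'],c['fy']*p[1]/p[2]+c['cy']],1)
def ray(n,u,v,z):
    c=calibration(n); T=np.array(c['cam_to_world']); d=T[:3,:3]@[(u-c['cx'])/c['fx'],(v-c['cy'])/c['fy'],1]
    o=T[:3,3]; return o+d*(z-o[2])/d[2]
E
python3 - <<'E'
from h import *
a=get_image('scene');b=get_image('top')
cv2.imwrite('pics/s.png',a[:,:,::-1]);cv2.imwrite('pics/t.png',b[:,:,::-1])
np.set_printoptions(precision=4,suppress=True)
for n in ('scene','top'):
  for t in ('carrier','carrier_notch','bar','block_two','block_eight','dock','dock_nest','holder_ring','timer','vial'):
    print(n,t,[(round(r['conf'],2),w(n,r['at']),px(n,w(n,r['at']))) for r in mark_of(n,t)[:3]])
print(ctrl.get_obs())
for n in('scene','top'):print(calibration(n)['cam_to_world'],calibration(n)['fx'])
E
```

```text
scene carrier [(0.95, array([ 0.5662,  0.1991, -0.0013]), array([233.1, 213.7]))]
scene carrier_notch [(0.61, array([0.5704, 0.1974, 0.0605]), array([233.7, 191. ]))]
scene bar [(0.7, array([0.5695, 0.1957, 0.0602]), array([233.8, 191.5]))]
scene block_two [(0.95, array([0.4225, 0.3226, 0.0003]), array([156.6, 214. ])), (0.65, array([0.568 , 0.1944, 0.0591]), array([233.7, 192.3])), (0.58, array([0.5579, 0.2418, 0.004 ]), array([220.2, 206.8]))]
scene block_eight [(0.65, array([0.5817, 0.1582, 0.0075]), array([248.2, 214.6]))]
scene dock [(0.96, array([ 0.4851, -0.1641, -0.0023]), array([316.6, 299.3]))]
scene dock_nest [(0.69, array([ 0.4814, -0.1666,  0.0055]), array([316.4, 297.6]))]
scene holder_ring [(0.79, array([ 0.3755, -0.0711,  0.0003]), array([239.4, 299.5]))]
scene timer [(0.63, array([ 0.6164, -0.0497, -0.0008]), array([320.4, 247.4])), (0.61, array([0.5591, 0.2416, 0.0071]), array([220.5, 205.6]))]
scene vial [(0.62, array([ 0.6567, -0.2539, -0.0054]), array([411.1, 284.8]))]
top carrier [(0.83, array([ 0.5723,  0.1999, -0.0033]), array([206.7, 189.5])), (0.26, array([ 
[... 1169 characters left out ...]
]), 'dq': array([-0.    , -0.0006,  0.0008, -0.0017, -0.0013, -0.0013]), 'effort': array([  0.0001, -39.3706, -37.0459,  -0.0001,   0.0006,   0.    ]), 'tool_pos': array([0.2036, 0.5909, 0.2313]), 'tool_rot': array([ 0.2603,  1.5551, -0.2604]), 'contact_force': array([-0.7146, -0.2413,  0.1048]), 'wrist_torque': array([ 0.0511, -0.0525, -0.0113]), 'opening': 0.08532350618408589}
[[ 0.7534 -0.3365  0.565  -0.0166]
 [-0.6575 -0.3738  0.6542 -0.6115]
 [-0.0089 -0.8643 -0.5028  0.5563]
 [ 0.      0.      0.      1.    ]] 459.79934723091947
[[-0.0303 -0.9975  0.0637  0.4279]
 [-0.9994  0.0292 -0.0174  0.0293]
 [ 0.0154 -0.0642 -0.9978  1.3154]
 [ 0.      0.      0.      1.    ]] 501.0458965846176
```

Run:
```python
import cv2
a=cv2.imread('pics/s.png');b=cv2.imread('pics/t.png')
cv2.imwrite('pics/t2.png',cv2.resize(b[110:310,110:430],None,fx=2.5,fy=2.5,interpolation=2))
cv2.imwrite('pics/s2.png',cv2.resize(a[130:380,110:460],None,fx=2.25,fy=2.25,interpolation=2))
```

```text
(no output)
```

View pics/t2.png

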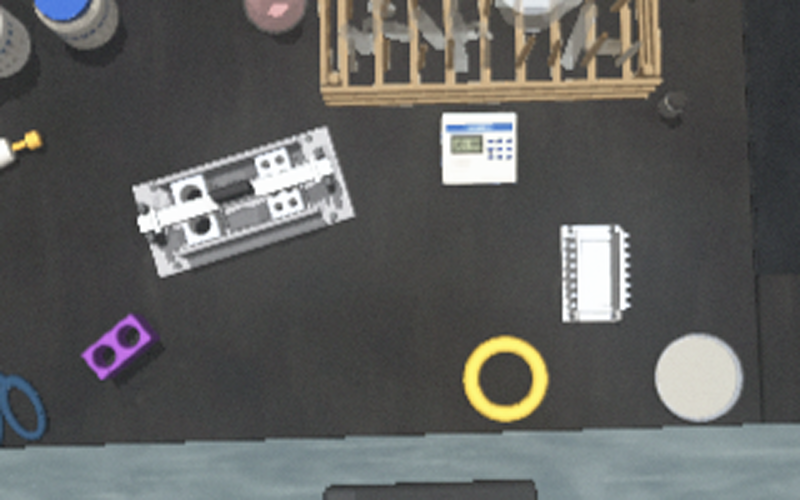

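View pics/s2.png

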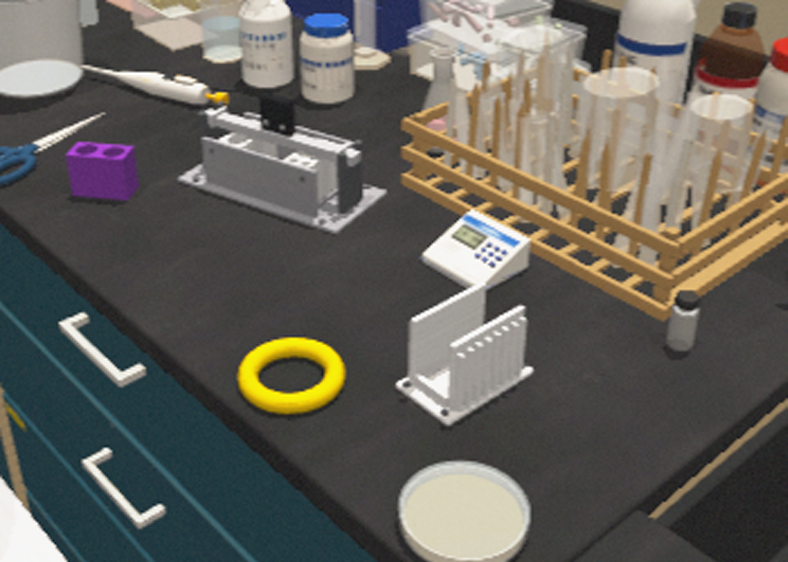

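Top view crop: carrier with the bar around (245,200), its two-well block at the left end (195,210) and the eight-well block at the right end (278,185). The dock is at (595,272), the ring at (505,378), the timer at (480,148) and the vial at (672,103). 
What could be taken for block_two: the silver two-well block in the carrier (full top px ~191,196), the purple two-well block (~159,249) and the eight-well block (~224,185). I choose the silver two-well one in the +y end. Next I check that choice and the poses with overlays.

```bash
cat >> h.py <<'E'
from scipy.spatial.transform import Rotation as R
def T2(x,y,yaw,P): # planar pose
    c,s=np.cos(yaw),np.sin(yaw); return np.array([x+c*P[0]-s*P[1],y+s*P[0]+c*P[1],P[2]])
def box(x0,x1,y0,y1,z): return [(x0,y0,z),(x1,y0,z),(x1,y1,z),(x0,y1,z)]
def overlay(n,im,pose,polys,col,s,off):
    for p in polys:
        q=np.array([(px(n,T2(*pose,P))-off+.5)*s for P in p]).astype(np.int32); cv2.polylines(im,[q],True,col,1)
def go(x,y,z,yaw):
    """tool y at world angle yaw (mod pi), tool x down; prints tool-frame shift & turn (deg)"""
    o=ctrl.get_obs(); A=R.from_rotvec(o['tool_rot']); best=None
    for k in (0,np.pi):
        a=yaw+k; ty=np.array([np.cos(a),np.sin(a),0]); tx=np.array([0,0,-1.]); B=R.from_matrix(np.c_[tx,ty,np.cross(tx,ty)])
        r=(A.inv()*B).as_rotvec(degrees=True)
        if best is None or np.linalg.norm(r)<np.linalg.norm(best): best=r
    d=A.inv().apply(np.array([x,y,z])-o['tool_pos'])
    print('t %.2f'%o['t'],'pos',o['tool_pos'].round(4),'open %.4f'%o['opening'],'F',o['contact_force'].round(1),'q',o['q'].round(2))
    print('shift mm',(d*1000).round(1),'turn',best.round(2))
E
cat > chk.py <<'E'
from h import *
car=(0.569,0.1975,np.radians(15.7)); dk=(0.483,-0.1645,np.radians(-1.7))
b=cv2.imread('pics/t.png');S=8
def pan(c,pose,polys,o):
    im=cv2.resize(b[o[1]:o[1]+56,o[0]:o[0]+96],None,fx=S,fy=S,interpolation=2)
    raw=im.copy(); overlay('top',im,pose,polys,(0,0,255),S,np.array(o)); return im
A=pan('c',car,[box(-.05,.05,-.107,.107,.006),box(-.034,.034,-.075,.075,.06),box(-.008,.008,-.1,.1,.07),box(-.032,.032,.028,.06,.056)],(160,158))
B=pan('d',dk,[box(-.05,.05,-.031,.031,.006),box(-.04,.04,-.024,-.019,.07),box(-.04,.04,.019,.024,.07)],(300,190))
cv2.imwrite('pics/ov.png',np.vstack([A,B])[:,:768][:, :].astype(np.uint8)); print(A.shape)
im=np.vstack([A,B]); cv2.imwrite('pics/ov.png',cv2.resize(im,(514,600)))
E
python3 chk.py
python3 - <<'E'
from h import *
import cv2
A=cv2.imread('pics/ov.png');
E
```

```text
(448, 768, 3)
```

View pics/ov.png

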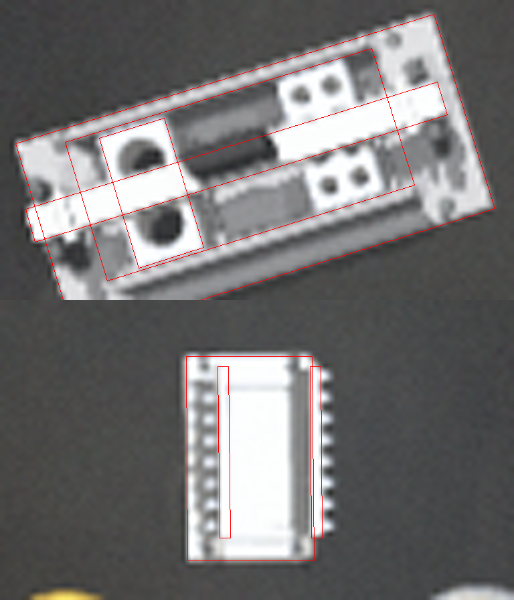

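The overlay sits on the carrier, the bar, the silver two-well block (wells at (140,155) and (165,222) in the picture) and the dock, all within about 1 to 2 mm. The choice is confirmed.

Run:
```python
from h import *
go(.569,.1975,.16,np.radians(15.7))
print(R.from_rotvec(ctrl.get_obs()['tool_rot']).as_matrix().round(3))
```

```text
t 1.10 pos [0.2036 0.5909 0.2313] open 0.0853 F [-0.7 -0.2  0.1] q [ 1.12  0.05  1.61 -0.    1.48 -0.12]
shift mm [  71.3 -252.9  473.6] turn [55.29  0.    0.  ]
[[-0.     0.326  0.945]
 [-0.     0.945 -0.326]
 [-1.    -0.    -0.   ]]
```

Call:
arm_command:
  plan:
    - [[0,-0.0169,0.0316,0,0,0,0.04],[0,-0.0169,0.0316,0,0,0,0.04],[0,-0.0169,0.0316,0,0,0,0.04],[0,-0.0169,0.0316,0,0,0,0.04],[0,-0.0169,0.0316,0,0,0,0.04],[0,-0.0169,0.0316,0,0,0,0.04],[0,-0.0169,0.0316,0,0,0,0.04],[0,-0.0169,0.0316,0,0,0,0.04],[0,-0.0169,0.0316,0,0,0,0.04],[0,-0.0169,0.0316,0,0,0,0.04],[0,-0.0169,0.0316,0,0,0,0.04],[0,-0.0169,0.0316,0,0,0,0.04],[0,-0.0169,0.0316,0,0,0,0.04],[0,-0.0169,0.0316,0,0,0,0.04],[0,-0.0169,0.0316,0,0,0,0.04],[0,0,0,7,0,0,0.04],[0,0,0,7,0,0,0.04],[0,0,0,7,0,0,0.04],[0,0,0,7,0,0,0.04],[0,0,0,7,0,0,0.04]]

```text
t: 2.77
tool_pos: [0.588, 0.1769, 0.2321]
tool_rot: [0.743, 1.438, -0.734]
contact_force: [-1.0, -0.8, -0.4]
opening: 0.0397
```

Run:
```python
from h import *
go(.569,.1975,.16,np.radians(15.7))
```

```text
t 2.77 pos [0.588  0.1769 0.2321] open 0.0397 F [-1.  -0.8 -0.4] q [ 0.17  0.02  1.64  0.    1.47 -0.45]
shift mm [ 72.1  -3.9 -27.8] turn [20.03 -0.05 -0.37]
```

Call:
arm_command:
  plan:
    - [[0.01,-0.0039,-0.0278,0,0,0,0.04],[0.02,0,0,6.5,0,0,0.04],[0.02,0,0,6.5,0,0,0.04],[0.02,0,0,6.5,0,0,0.04],[0,0,0,0,0,0,0.04],[0,0,0,0,0,0,0.04]]

```text
t: 3.27
tool_pos: [0.5704, 0.1982, 0.1628]
tool_rot: [1.02, 1.317, -1.003]
contact_force: [-0.0, -0.8, 1.4]
opening: 0.0404
```

Run:
```python
from h import *
go(.569,.1975,.08,np.radians(15.7))
save('scene','a1.png',(150,80,360,280),3)
```

```text
t 3.27 pos [0.5704 0.1982 0.1628] open 0.0404 F [-0.  -0.8  1.4] q [ 0.21  0.05  1.74  0.    1.35 -0.05]
shift mm [82.7 -2.5  0.5] turn [-0.55 -0.1  -0.68]
```

View pics/a1.png

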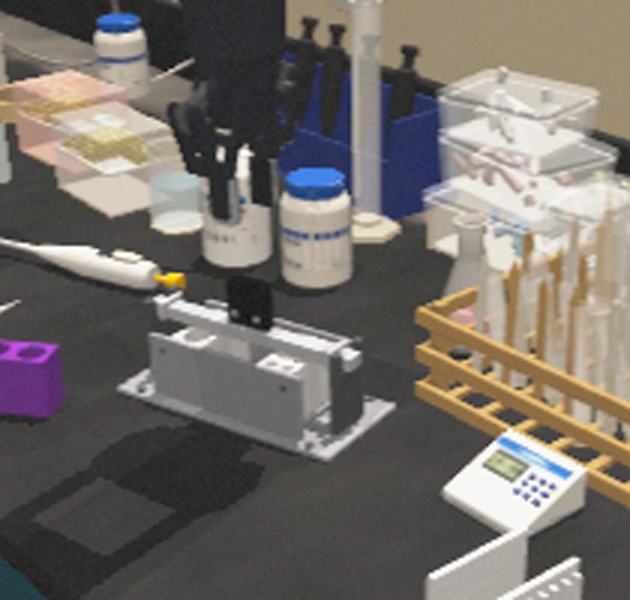

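The open fingers hang centred above the black grip (250,300 in the crop). I go down.

Call:
arm_command:
  plan:
    - [[0.02,-0.0025,0.0005,-0.5,0,-0.6,0.04],[0.022,0,0,0,0,0,0.04],[0.02,0,0,0,0,0,0.04],[0.015,0,0,0,0,0,0.04],[0,0,0,0,0,0,0.04],[0,0,0,0,0,0,0.04]]
  squeeze: 40

```text
t: 3.82
tool_pos: [0.5727, 0.1974, 0.0874]
tool_rot: [1.004, 1.324, -0.989]
contact_force: [1.1, -0.1, -0.3]
opening: 0.0403
```

Run:
```python
from h import *
go(.569,.1975,.08,np.radians(15.7))
```

```text
t 3.82 pos [0.5727 0.1974 0.0874] open 0.0403 F [ 1.1 -0.1 -0.3] q [ 0.21  0.13  1.78  0.    1.22 -0.08]
shift mm [ 7.4 -3.6 -1.1] turn [ 0.61 -0.04 -0.61]
```

Call:
arm_command:
  plan:
    - [[0.0074,-0.0035,-0.001,0.6,0,-0.6,0.04],[0,-0.001,0,0,0,0,0.04],[0,0,0,0,0,0,0.04]]

```text
t: 4.07
tool_pos: [0.5694, 0.1974, 0.0819]
tool_rot: [1.006, 1.325, -1.002]
contact_force: [-0.0, 1.4, 0.3]
opening: 0.04
```

Run:
```python
from h import *
go(.569,.1975,.08,np.radians(15.7))
go(.569,.1975,.08,np.radians(15.7))
```

```text
t 4.07 pos [0.5694 0.1974 0.0819] open 0.0400 F [-0.   1.4  0.3] q [ 0.21  0.13  1.79  0.    1.22 -0.07]
shift mm [ 1.9 -0.4 -0.3] turn [ 0.04 -0.03 -0.16]
t 4.07 pos [0.5694 0.1974 0.0819] open 0.0400 F [-0.   1.4  0.3] q [ 0.21  0.13  1.79  0.    1.22 -0.07]
shift mm [ 1.9 -0.4 -0.3] turn [ 0.04 -0.03 -0.16]
```

Good. Close the fingers, then lift straight up.

Call:
arm_command:
  plan:
    - [[0.001,0,0,0,0,0,0.02],[0,0,0,0,0,0,0.008],[0,0,0,0,0,0,0.005],[0,0,0,0,0,0,0.005],[0,0,0,0,0,0,0.005],[0,0,0,0,0,0,0.005],[0,0,0,0,0,0,0.005]]
  squeeze: 40

```text
t: 4.65
tool_pos: [0.5705, 0.1977, 0.0831]
tool_rot: [1.008, 1.323, -0.999]
contact_force: [0.0, 0.7, -0.8]
opening: 0.0115
```

Run:
```python
from h import *
go(.569,.1975,.15,np.radians(15.7))
```

```text
t 4.65 pos [0.5705 0.1977 0.0831] open 0.0115 F [ 0.   0.7 -0.8] q [ 0.21  0.13  1.79  0.    1.22 -0.07]
shift mm [-66.9  -1.   -0.3] turn [ 0.09 -0.01 -0.37]
```

Call:
arm_command:
  plan:
    - [[-0.006,0,0,0,0,0,0.005],[-0.01,0,0,0,0,0,0.005],[-0.012,0,0,0,0,0,0.005],[-0.012,0,0,0,0,0,0.005],[-0.015,0,0,0,0,0,0.005],[-0.015,0,0,0,0,0,0.005],[0,0,0,0,0,0,0.005]]

```text
t: 5.23
tool_pos: [0.5703, 0.1975, 0.1612]
tool_rot: [1.008, 1.322, -0.998]
contact_force: [0.5, 0.4, 0.0]
opening: 0.0115
```

Run:
```python
from h import *
go(.42,.15,.15,np.radians(15.7))
```

```text
t 5.23 pos [0.5703 0.1975 0.1612] open 0.0115 F [0.5 0.4 0. ] q [ 0.21  0.05  1.74  0.    1.35 -0.07]
shift mm [  10.  -157.6    4.9] turn [ 0.09 -0.01 -0.44]
```

Call:
arm_command:
  plan:
    - [[0,-0.008,0,0,0,0,0.005],[0,-0.015,0.0005,0,0,0,0.005],[0,-0.02,0.0005,0,0,0,0.005],[0,-0.02,0.0005,0,0,0,0.005],[0,-0.02,0.0005,0,0,0,0.005],[0,-0.02,0.0005,0,0,0,0.005],[0,-0.02,0.0005,0,0,0,0.005],[0,-0.015,0.0005,0,0,0,0.005],[0,-0.01,0.0005,0,0,0,0.005],[0,-0.006,0,0,0,0,0.005],[0,0,0,0,0,0,0.005],[0,0,0,0,0,0,0.005]]

```text
t: 6.23
tool_pos: [0.4103, 0.1485, 0.1564]
tool_rot: [1.007, 1.324, -1.0]
contact_force: [-0.3, -0.3, -1.8]
opening: 0.0112
```

Run:
```python
from h import *
go(.42,.15,.035,np.radians(15.7))
save('scene','a2.png',(110,80,360,280),3)
```

```text
t 6.23 pos [0.4103 0.1485 0.1564] open 0.0112 F [-0.3 -0.3 -1.8] q [ 0.18 -0.37  2.12  0.    1.39 -0.1 ]
shift mm [121.4   9.1   1.2] turn [ 0.1  -0.02 -0.29]
```

View pics/a2.png

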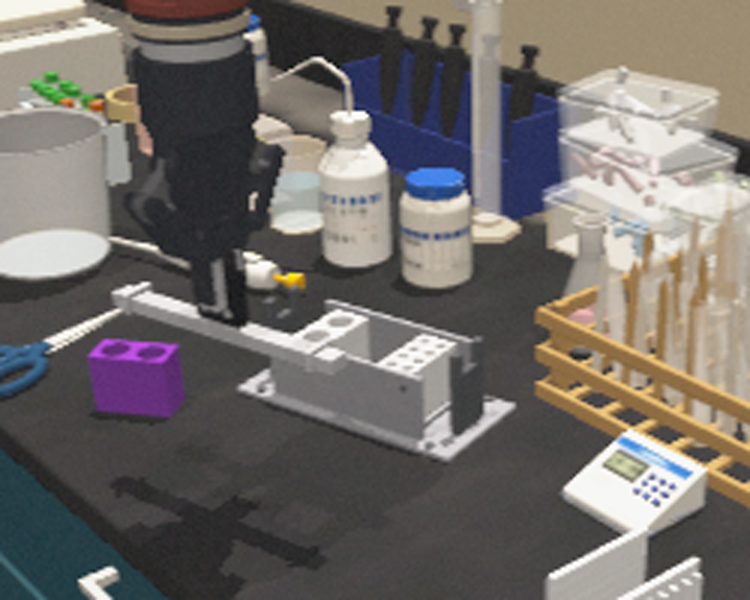

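The bar hangs level from the grip at (230,310), and both blocks are in the carrier. I lower it over free worktop.

Call:
arm_command:
  plan:
    - [[0.012,0.005,0.001,0,0,-0.3,0.005],[0.018,0.004,0,0,0,0,0.005],[0.02,0,0,0,0,0,0.005],[0.02,0,0,0,0,0,0.005],[0.016,0,0,0,0,0,0.005],[0.01,0,0,0,0,0,0.005],[0.006,0,0,0,0,0,0.005],[0,0,0,0,0,0,0.005],[0,0,0,0,0,0,0.005]]

```text
t: 7.03
tool_pos: [0.4272, 0.1518, 0.0532]
tool_rot: [1.007, 1.323, -0.999]
contact_force: [-0.9, -0.4, -1.7]
opening: 0.0117
```

Run:
```python
from h import *
go(.42,.15,.025,np.radians(15.7))
```

```text
t 7.03 pos [0.4272 0.1518 0.0532] open 0.0117 F [-0.9 -0.4 -1.7] q [ 0.18 -0.19  2.16  0.    1.17 -0.1 ]
shift mm [28.2 -7.6 -0.3] turn [ 0.12  0.01 -0.38]
```

Call:
arm_command:
  plan:
    - [[0.006,0,0,0,0,-0.4,0.005],[0.006,0,0,0,0,0,0.005],[0.005,0,0,0,0,0,0.005],[0.003,0,0,0,0,0,0.005],[0.002,0,0,0,0,0,0.005],[0,0,0,0,0,0,0.005]]

```text
t: 7.53
tool_pos: [0.4304, 0.1524, 0.0327]
tool_rot: [1.006, 1.323, -0.999]
contact_force: [-1.1, -0.8, -1.8]
opening: 0.0115
```

Run:
```python
from h import *
go(.427,.15,.025,np.radians(15.7))
```

```text
t 7.53 pos [0.4304 0.1524 0.0327] open 0.0115 F [-1.1 -0.8 -1.8] q [ 0.18 -0.14  2.16 -0.    1.12 -0.1 ]
shift mm [ 7.7 -4.   1.4] turn [ 0.12  0.05 -0.34]
```

Call:
arm_command:
  plan:
    - [[0.002,0,0,0,0,0,0.005],[0.002,0,0,0,0,0,0.005],[0.0015,0,0,0,0,0,0.005],[0.001,0,0,0,0,0,0.005],[0,0,0,0,0,0,0.005]]

```text
t: 7.95
tool_pos: [0.4308, 0.1525, 0.026]
tool_rot: [1.007, 1.322, -0.999]
contact_force: [-0.7, 1.2, -1.8]
opening: 0.0114
```

Run:
```python
from h import *
go(.427,.15,.025,np.radians(15.7))
```

```text
t 7.95 pos [0.4308 0.1525 0.026 ] open 0.0114 F [-0.7  1.2 -1.8] q [ 0.18 -0.13  2.16 -0.    1.11 -0.1 ]
shift mm [ 1.  -4.3  1.4] turn [ 0.12  0.06 -0.39]
```

Call:
arm_command:
  plan:
    - [[0.001,0,0,0,0,0,0.005],[0.001,0,0,0,0,0,0.005],[0,0,0,0,0,0,0.005]]

```text
t: 8.2
tool_pos: [0.4313, 0.1526, 0.025]
tool_rot: [1.007, 1.322, -0.998]
contact_force: [0.7, -1.1, -0.4]
opening: 0.0116
```

Run:
```python
from h import *
go(.427,.15,.025,np.radians(15.7))
```

```text
t 8.20 pos [0.4313 0.1526 0.025 ] open 0.0116 F [ 0.7 -1.1 -0.4] q [ 0.18 -0.13  2.16 -0.    1.1  -0.1 ]
shift mm [-0.  -4.8  1.3] turn [ 0.13  0.05 -0.41]
```

Call:
arm_command:
  plan:
    - [[0.001,0,0,0,0,0,0.005],[0.001,0,0,0,0,0,0.005],[0,0,0,0,0,0,0.005]]

```text
t: 8.45
tool_pos: [0.432, 0.1527, 0.0251]
tool_rot: [1.006, 1.322, -0.999]
contact_force: [-0.2, -0.2, -1.2]
opening: 0.0111
```

Call:
arm_command:
  plan:
    - [[0.002,0,0,0,0,0,0.005],[0.002,0,0,0,0,0,0.005]]

```text
t: 8.62
tool_pos: [0.4326, 0.1529, 0.0247]
tool_rot: [1.004, 1.324, -1.0]
contact_force: [-11.6, -2.3, 20.7]
opening: 0.0108
```

Contact is plain now. I release: a row to relax, then open.

Call:
arm_command:
  plan:
    - [[-0.001,0,0,0,0,0,0.012],[0,0,0,0,0,0,0.02],[0,0,0,0,0,0,0.03],[0,0,0,0,0,0,0.036],[0,0,0,0,0,0,0.036],[0,0,0,0,0,0,0.036]]

```text
t: 9.12
tool_pos: [0.4338, 0.1531, 0.0261]
tool_rot: [1.006, 1.322, -0.998]
contact_force: [-0.5, 0.6, -0.5]
opening: 0.0362
```

Call:
arm_command:
  plan:
    - [[-0.006,0,0,0,0,0,0.036],[-0.012,0,0,0,0,0,0.036],[-0.02,0,0,0,0,0,0.036],[-0.025,0,0,0,0,0,0.036],[-0.025,0,0,0,0,0,0.036],[-0.025,0,0,0,0,0,0.036],[-0.02,0,0,0,0,0,0.036],[0,0,0,0,0,0,0.05],[0,0,0,0,0,0,0.05]]

```text
t: 9.87
tool_pos: [0.4304, 0.1525, 0.1646]
tool_rot: [1.004, 1.325, -1.002]
contact_force: [-0.3, 0.8, -0.9]
opening: 0.0499
```

Run:
```python
from h import *
car=(0.569,0.1975,np.radians(15.7))
p=T2(*car,(0,.044,0)); print(p)
go(p[0],p[1],.15,np.radians(105.7))
```

```text
[0.55709358 0.23985844 0.        ]
t 9.87 pos [0.4304 0.1525 0.1646] open 0.0499 F [-0.3  0.8 -0.9] q [ 0.18 -0.32  2.06 -0.    1.4  -0.1 ]
shift mm [ 14.9 145.7 -49.5] turn [-8.985e+01  1.300e-01 -5.000e-02]
```

Call:
arm_command:
  plan:
    - [[0,0.02,-0.0068,0,0,0,0.05],[0,0.02,-0.0068,0,0,0,0.05],[0,0.02,-0.0068,0,0,0,0.05],[0,0.02,-0.0068,0,0,0,0.05],[0,0.02,-0.0068,0,0,0,0.05],[0,0.02,-0.0068,0,0,0,0.05],[0,0.018,-0.006,0,0,0,0.05],[0,0,0,-7,0,0,0.05],[0,0,0,-7,0,0,0.05],[0,0,0,-7,0,0,0.05],[0,0,0,-7,0,0,0.05],[0,0,0,-7,0,0,0.05],[0,0,0,-7,0,0,0.05],[0,0,0,-7,0,0,0.05],[0,0,0,-7,0,0,0.05],[0,0,0,-7,0,0,0.05],[0,0,0,-7,0,0,0.05],[0,0,0,-7,0,0,0.05],[0,0,0,-7,0,0,0.05],[0,0,0,0,0,0,0.05]]

```text
t: 11.53
tool_pos: [0.5383, 0.2342, 0.1242]
tool_rot: [-0.173, 1.615, 0.157]
contact_force: [0.2, -0.5, 0.4]
opening: 0.0501
```

Run:
```python
from h import *
go(.5571,.2399,.15,np.radians(105.7))
```

```text
t 11.53 pos [0.5383 0.2342 0.1242] open 0.0501 F [ 0.2 -0.5  0.4] q [ 0.28  0.09  1.76 -0.    1.34 -1.49]
shift mm [-26.8   1.5  18.2] turn [-3.76 -2.96  0.18]
```

Call:
arm_command:
  plan:
    - [[-0.01,0.0015,0.0182,-3.7,-3,0.2,0.05],[0,0,0,0,0,0,0.05]]

```text
t: 11.7
tool_pos: [0.5546, 0.2392, 0.1294]
tool_rot: [-0.212, 1.564, 0.212]
contact_force: [0.2, 0.2, 1.4]
opening: 0.0501
```

Run:
```python
from h import *
go(.5571,.2399,.1,np.radians(105.7))
save('scene','a3.png');
```

```text
t 11.70 pos [0.5546 0.2392 0.1294] open 0.0501 F [0.2 0.2 1.4] q [ 0.28  0.09  1.75  0.    1.31 -1.56]
shift mm [29.4  0.   2.7] turn [-0.26 -0.22 -0.02]
```

Call:
arm_command:
  plan:
    - [[0.015,0,0.0027,-0.3,-0.2,0,0.046],[0.015,0,0,0,0,0,0.046],[0.01,0,0,0,0,0,0.046],[0,0,0,0,0,0,0.046],[0,0,0,0,0,0,0.046]]

```text
t: 12.17
tool_pos: [0.551, 0.2381, 0.0822]
tool_rot: [-0.206, 1.578, 0.202]
contact_force: [-0.2, -0.1, 0.0]
opening: 0.0461
```

Run:
```python
from h import *
go(.5571,.2399,.028,np.radians(105.7))
save('scene','a3.png',(160,130,290,250),5)
```

```text
t 12.17 pos [0.551  0.2381 0.0822] open 0.0461 F [-0.2 -0.1  0. ] q [ 0.28  0.14  1.78  0.    1.24 -1.55]
shift mm [54.1  0.2  7.3] turn [-0.85 -0.95  0.  ]
```

View pics/a3.png

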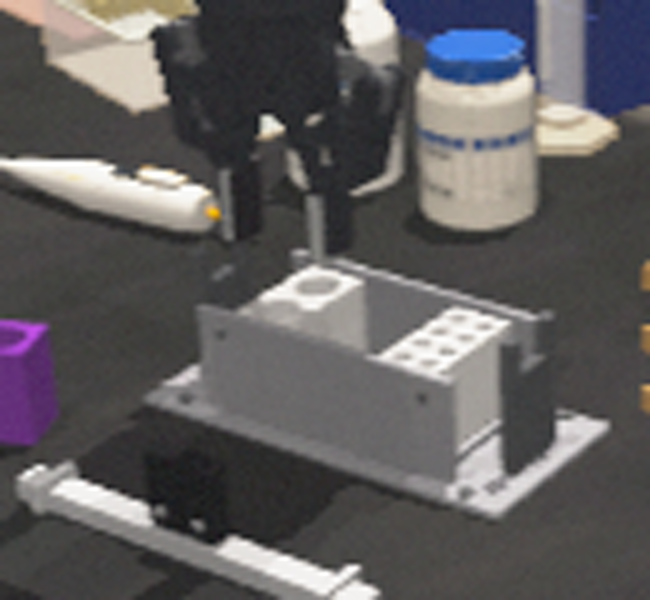

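The fingers straddle the two-well block; the bar lies flat on the worktop, grip up, at (190,540). I correct and go down.

Call:
arm_command:
  plan:
    - [[0.005,0,0.0073,-0.9,-0.9,0,0.046],[0.01,0,0.001,0,-0.2,0,0.046],[0.01,0,0.001,0,-0.2,0,0.046],[0.01,0,0.001,0,-0.2,0,0.046],[0.005,0,0,0,0,0,0.046],[0,0,0,0,0,0,0.046]]

```text
t: 12.72
tool_pos: [0.5632, 0.2414, 0.0401]
tool_rot: [-0.214, 1.545, 0.217]
contact_force: [-0.3, 1.2, -1.2]
opening: 0.0462
```

Run:
```python
from h import *
go(.5571,.2399,.028,np.radians(105.7))
```

```text
t 12.72 pos [0.5632 0.2414 0.0401] open 0.0462 F [-0.3  1.2 -1.2] q [ 0.28  0.2   1.79 -0.    1.14 -1.56]
shift mm [12.   0.2 -6.4] turn [ 0.05  0.88 -0.  ]
```

Now overcorrected; I apply the remaining difference.

Call:
arm_command:
  plan:
    - [[0.003,0,-0.0064,0,0.9,0,0.046],[0.005,0,0,0,0,0,0.046],[0.003,0,0,0,0,0,0.046],[0,0,0,0,0,0,0.046]]

```text
t: 13.05
tool_pos: [0.5569, 0.2397, 0.0286]
tool_rot: [-0.215, 1.562, 0.216]
contact_force: [-0.4, -0.6, 1.9]
opening: 0.046
```

Run:
```python
from h import *
go(.5571,.2399,.028,np.radians(105.7))
```

```text
t 13.05 pos [0.5569 0.2397 0.0286] open 0.0460 F [-0.4 -0.6  1.9] q [ 0.28  0.22  1.8   0.    1.13 -1.56]
shift mm [0.6 0.1 0.3] turn [ 0.04 -0.09 -0.02]
```

Call:
arm_command:
  plan:
    - [[0,0,0,0,0,0,0.04],[0,0,0,0,0,0,0.034],[0,0,0,0,0,0,0.03],[0,0,0,0,0,0,0.025],[0,0,0,0,0,0,0.025],[0,0,0,0,0,0,0.025]]
  squeeze: 50

```text
t: 13.55
tool_pos: [0.5584, 0.2403, 0.0303]
tool_rot: [-0.215, 1.558, 0.216]
contact_force: [0.6, 0.7, 1.2]
opening: 0.0311
```

Call:
arm_command:
  plan:
    - [[-0.005,0,0,0,0,0,0.025],[-0.01,0,0,0,0,0,0.025],[-0.01,0,0,0,0,0,0.025],[-0.012,0,0,0,0,0,0.025],[-0.012,0,0,0,0,0,0.025],[-0.012,0,0,0,0,0,0.025],[-0.012,0,0,0,0,0,0.025],[-0.012,0,0,0,0,0,0.025],[0,0,0,0,0,0,0.025]]

```text
t: 14.3
tool_pos: [0.5574, 0.2397, 0.1236]
tool_rot: [-0.216, 1.558, 0.216]
contact_force: [0.7, -1.0, -0.7]
opening: 0.031
```

Run:
```python
from h import *
go(.505,.0,.12,np.radians(105.7))
```

```text
t 14.30 pos [0.5574 0.2397 0.1236] open 0.0310 F [ 0.7 -1.  -0.7] q [ 0.28  0.1   1.75 -0.    1.29 -1.56]
shift mm [   3.4 -216.5 -115.5] turn [0.05 0.12 0.01]
```

Call:
arm_command:
  plan:
    - [[-0.01,-0.008,-0.004,0,0,0,0.025],[-0.006,-0.016,-0.0085,0,0,0,0.025],[-0.003,-0.02,-0.0107,0,0,0,0.025],[-0.002,-0.02,-0.0107,0,0,0,0.025],[-0.002,-0.02,-0.0107,0,0,0,0.025],[-0.002,-0.02,-0.0107,0,0,0,0.025],[-0.002,-0.02,-0.0107,0,0,0,0.025],[0,-0.02,-0.0107,0,0,0,0.025],[0,-0.02,-0.0107,0,0,0,0.025],[0,-0.02,-0.0107,0,0,0,0.025],[0,-0.016,-0.0085,0,0,0,0.025],[0,-0.01,-0.005,0,0,0,0.025],[0,0,0,0,0,0,0.025],[0,0,0,0,0,0,0.025]]

```text
t: 15.47
tool_pos: [0.5002, -0.0019, 0.1538]
tool_rot: [-0.217, 1.564, 0.219]
contact_force: [0.4, 0.4, -2.5]
opening: 0.0313
```

Run:
```python
from h import *
go(.505,.0,.06,np.radians(88.3))
```

```text
t 15.47 pos [ 0.5002 -0.0019  0.1538] open 0.0313 F [ 0.4  0.4 -2.5] q [-0.15 -0.19  1.97  0.    1.36 -2.  ]
shift mm [93.8  0.3  5.5] turn [17.59 -0.23 -0.08]
```

Call:
arm_command:
  plan:
    - [[0.01,0,0.003,5.8,0,0,0.025],[0.015,0,0,5.8,0,0,0.025],[0.02,0,0,5.8,0,0,0.025],[0.02,0,0,0,0,0,0.025],[0.015,0,0,0,0,0,0.025],[0.008,0,0,0,0,0,0.025],[0.003,0,0,0,0,0,0.025],[0,0,0,0,0,0,0.025]]

```text
t: 16.13
tool_pos: [0.5047, 0.0048, 0.0615]
tool_rot: [0.031, 1.572, -0.026]
contact_force: [-0.1, 0.3, -2.3]
opening: 0.0314
```

Run:
```python
from h import *
go(.505,.0,.0245,np.radians(88.3))
```

```text
t 16.13 pos [0.5047 0.0048 0.0615] open 0.0314 F [-0.1  0.3 -2.3] q [-0.14 -0.06  2.03  0.    1.18 -1.68]
shift mm [36.9 -4.9  0.6] turn [-0.39 -0.09 -0.17]
```

Call:
arm_command:
  plan:
    - [[0.008,-0.002,0,-0.4,0,-0.2,0.025],[0.008,0,0,0,0,0,0.025],[0.006,0,0,0,0,0,0.025],[0.004,0,0,0,0,0,0.025],[0.002,0,0,0,0,0,0.025],[0.001,0,0,0,0,0,0.025],[0,0,0,0,0,0,0.025]]

```text
t: 16.72
tool_pos: [0.5073, 0.0029, 0.0329]
tool_rot: [0.021, 1.567, -0.023]
contact_force: [0.2, 0.2, -1.5]
opening: 0.0311
```

Run:
```python
from h import *
go(.505,.0,.0245,np.radians(88.3))
```

```text
t 16.72 pos [0.5073 0.0029 0.0329] open 0.0311 F [ 0.2  0.2 -1.5] q [-0.14 -0.02  2.04 -0.    1.12 -1.68]
shift mm [ 8.4 -2.9 -2.3] turn [0.1  0.23 0.07]
```

Call:
arm_command:
  plan:
    - [[0.002,0,0,0,0.2,0,0.025],[0.002,0,0,0,0,0,0.025],[0.0015,0,0,0,0,0,0.025],[0.001,0,0,0,0,0,0.025],[0.001,0,0,0,0,0,0.025]]

```text
t: 17.13
tool_pos: [0.5084, 0.0026, 0.026]
tool_rot: [0.021, 1.568, -0.023]
contact_force: [-0.6, 0.5, -1.5]
opening: 0.031
```

Call:
arm_command:
  plan:
    - [[0.001,0,0,0,0,0,0.025],[0.001,0,0,0,0,0,0.025]]

```text
t: 17.3
tool_pos: [0.5086, 0.0026, 0.0243]
tool_rot: [0.021, 1.568, -0.023]
contact_force: [-3.1, 0.4, 9.4]
opening: 0.0312
```

Contact at the expected height. I release, open slowly and rise.

Call:
arm_command:
  plan:
    - [[-0.0005,0,0,0,0,0,0.033],[0,0,0,0,0,0,0.038],[0,0,0,0,0,0,0.045],[0,0,0,0,0,0,0.055],[0,0,0,0,0,0,0.055],[-0.008,0,0,0,0,0,0.055],[-0.015,0,0,0,0,0,0.055],[-0.02,0,0,0,0,0,0.082],[-0.02,0,0,0,0,0,0.082],[-0.02,0,0,0,0,0,0.082],[-0.015,0,0,0,0,0,0.082],[0,0,0,0,0,0,0.082]]

```text
t: 18.3
tool_pos: [0.5085, 0.0027, 0.1302]
tool_rot: [0.021, 1.567, -0.023]
contact_force: [-0.3, -0.4, 0.2]
opening: 0.0819
```

Run:
```python
from h import *
np.set_printoptions(precision=4,suppress=True)
get_image('scene');get_image('top')
for n in ('scene','top'): print([(r['conf'],w(n,r['at'])) for r in mark_of(n,'block_two')[:4]])
go(.508,.0026,.11,np.radians(-1.7))
save('scene','a4.png',(210,140,380,300),4)
```

```text
[(0.89, array([ 0.4242,  0.3207, -0.0009])), (0.84, array([ 0.5062,  0.0049, -0.0013]))]
[(0.89, array([ 0.4222,  0.3261, -0.0003])), (0.49, array([0.5098, 0.0034, 0.0026]))]
t 18.50 pos [0.5054 0.0031 0.1247] open 0.0815 F [ 0.7  0.3 -0.7] q [-0.14 -0.14  1.98 -0.    1.3  -1.68]
shift mm [14.7 -0.4  2.7] turn [-89.91  -0.26  -0.2 ]
```

View pics/a4.png

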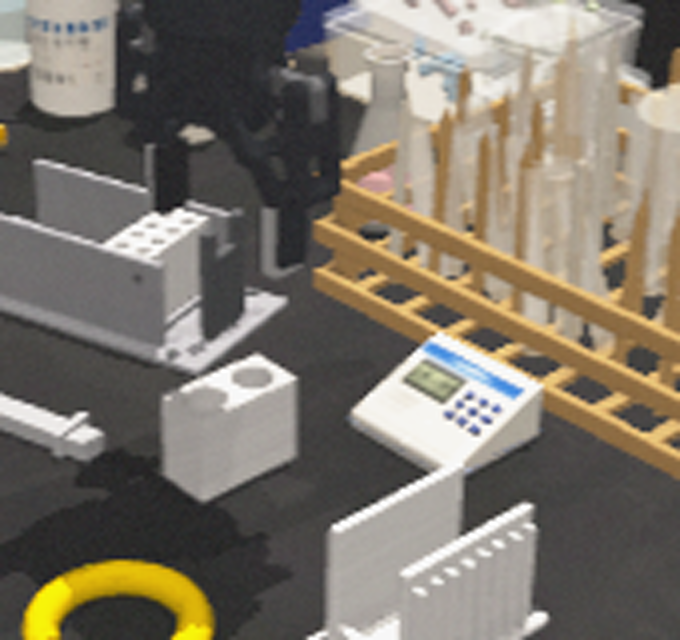

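The block stands upright at (230,425), wells up and clear of everything. I turn the gripper 90° to grip it across its length.

Call:
arm_command:
  plan:
    - [[0,0,0,7,0,0,0.084],[0,0,0,7,0,0,0.084],[0,0,0,7,0,0,0.084],[0,0,0,7,0,0,0.084],[0,0,0,7,0,0,0.084],[0,0,0,7,0,0,0.084],[0,0,0,7,0,0,0.084],[0,0,0,7,0,0,0.084],[0,0,0,7,0,0,0.084],[0,0,0,7,0,0,0.084],[0,0,0,7,0,0,0.084],[0,0,0,7,0,0,0.084],[0,0,0,0,0,0,0.084]]

```text
t: 19.63
tool_pos: [0.4913, 0.0049, 0.1014]
tool_rot: [1.164, 1.264, -1.211]
contact_force: [0.2, -0.4, -0.7]
opening: 0.0838
```

Run:
```python
from h import *
go(.508,.003,.09,np.radians(-1.7))
```

```text
t 19.63 pos [0.4913 0.0049 0.1014] open 0.0838 F [ 0.2 -0.4 -0.7] q [-0.14 -0.12  2.01 -0.    1.3  -0.18]
shift mm [10.7 17.1  2.6] turn [ 3.89 -0.3   2.56]
```

Call:
arm_command:
  plan:
    - [[0.003,0.0171,0.0026,3.9,-0.3,2.5,0.084],[0,0,0,0,0,0,0.084]]

```text
t: 19.8
tool_pos: [0.507, 0.0031, 0.0949]
tool_rot: [1.227, 1.2, -1.232]
contact_force: [-0.5, 0.2, -0.1]
opening: 0.0839
```

Run:
```python
from h import *
go(.508,.003,.024,np.radians(-1.7))
```

```text
t 19.80 pos [0.507  0.0031 0.0949] open 0.0839 F [-0.5  0.2 -0.1] q [-0.14 -0.1   2.   -0.    1.25 -0.11]
shift mm [70.9  1.3  0.1] turn [ 0.18 -0.02  0.25]
```

Call:
arm_command:
  plan:
    - [[0.01,0.0013,0,0.2,0,0.2,0.084],[0.012,0,0,0,0,0,0.084],[0.01,0,0,0,0,0,0.084],[0,0,0,0,0,0,0.084]]

```text
t: 20.13
tool_pos: [0.5055, 0.0035, 0.0578]
tool_rot: [1.222, 1.206, -1.229]
contact_force: [0.0, 1.0, -0.2]
opening: 0.0838
```

Run:
```python
from h import *
go(.508,.003,.014,np.radians(-1.7))
```

```text
t 20.13 pos [0.5055 0.0035 0.0578] open 0.0838 F [ 0.   1.  -0.2] q [-0.14 -0.05  2.02  0.    1.18 -0.12]
shift mm [43.7  2.8  0.5] turn [ 0.52 -0.06  0.44]
```

Call:
arm_command:
  plan:
    - [[0.008,0.0028,0.0005,0.5,0,0.4,0.084],[0.01,0,0,0,0,0,0.084],[0.01,0,0,0,0,0,0.084],[0.006,0,0,0,0,0,0.084],[0.002,0,0,0,0,0,0.084],[0,0,0,0,0,0,0.084]]

```text
t: 20.63
tool_pos: [0.5065, 0.0032, 0.0156]
tool_rot: [1.229, 1.201, -1.232]
contact_force: [-0.2, -0.5, 0.2]
opening: 0.0844
```

Run:
```python
from h import *
go(.508,.003,.014,np.radians(-1.7))
```

```text
t 20.63 pos [0.5065 0.0032 0.0156] open 0.0844 F [-0.2 -0.5  0.2] q [-0.14  0.02  2.04  0.    1.09 -0.11]
shift mm [1.6 1.5 0.1] turn [ 0.1  -0.09  0.27]
```

Call:
arm_command:
  plan:
    - [[0.0005,0.0015,0,0,0,0.3,0.078],[0,0,0,0,0,0,0.072],[0,0,0,0,0,0,0.067],[0,0,0,0,0,0,0.062],[0,0,0,0,0,0,0.055],[0,0,0,0,0,0,0.055],[0,0,0,0,0,0,0.055]]
  squeeze: 50

```text
t: 21.22
tool_pos: [0.5093, 0.003, 0.0166]
tool_rot: [1.232, 1.194, -1.226]
contact_force: [0.1, -0.4, -2.3]
opening: 0.0632
```

Call:
arm_command:
  plan:
    - [[-0.005,0,0,0,0,0,0.055],[-0.01,0,0,0,0,0,0.055],[-0.015,0,0,0,0,0,0.055],[-0.015,0,0,0,0,0,0.055],[-0.015,0,0,0,0,0,0.055],[-0.015,0,0,0,0,0,0.055],[-0.015,0,0,0,0,0,0.055],[-0.015,0,0,0,0,0,0.055],[0,0,0,0,0,0,0.055]]

```text
t: 21.97
tool_pos: [0.5072, 0.0032, 0.1298]
tool_rot: [1.231, 1.196, -1.227]
contact_force: [0.7, -0.3, -0.9]
opening: 0.063
```

Run:
```python
from h import *
go(.483,-.1645,.13,np.radians(-1.7))
```

```text
t 21.97 pos [0.5072 0.0032 0.1298] open 0.0630 F [ 0.7 -0.3 -0.9] q [-0.14 -0.15  1.98  0.    1.31 -0.11]
shift mm [ -0.5 -19.6 168.3] turn [ 0.12 -0.09 -0.1 ]
```

Call:
arm_command:
  plan:
    - [[0,-0.001,0.008,0,0,0,0.055],[0,-0.002,0.016,0,0,0,0.055],[0,-0.0025,0.02,0,0,0,0.055],[0,-0.0025,0.02,0,0,0,0.055],[0,-0.0025,0.02,0,0,0,0.055],[0,-0.0025,0.02,0,0,0,0.055],[0,-0.0025,0.02,0,0,0,0.055],[0,-0.002,0.018,0,0,0,0.055],[0,-0.001,0.01,0,0,0,0.055],[0,0,0.005,0,0,0,0.055],[0,0,0,0,0,0,0.055],[0,0,0,0,0,0,0.055]]

```text
t: 22.97
tool_pos: [0.4771, -0.1617, 0.1218]
tool_rot: [1.228, 1.207, -1.232]
contact_force: [-0.8, 0.7, -2.1]
opening: 0.0631
```

Run:
```python
from h import *
go(.483,-.1645,.11,np.radians(-1.7))
```

```text
t 22.97 pos [ 0.4771 -0.1617  0.1218] open 0.0631 F [-0.8  0.7 -2.1] q [-0.48 -0.14  1.99  0.    1.3  -0.45]
shift mm [11.7  6.1  2.7] turn [ 0.2  -0.29  0.49]
```

Call:
arm_command:
  plan:
    - [[0.006,0.006,0.0027,0.2,-0.3,0.5,0.055],[0,0,0,0,0,0,0.055],[0,0,0,0,0,0,0.055]]

```text
t: 23.22
tool_pos: [0.4837, -0.1628, 0.1146]
tool_rot: [1.23, 1.196, -1.229]
contact_force: [-0.2, 0.2, -2.4]
opening: 0.0633
```

Run:
```python
from h import *
go(.483,-.1645,.08,np.radians(-1.7))
o=ctrl.get_obs(); p=o['tool_pos']; zb=p[2]-.0166
b=get_image('scene')[:,:,::-1]; of=np.array((250,180)); S=5
im=cv2.resize(b[180:330,250:390],None,fx=S,fy=S,interpolation=cv2.INTER_CUBIC)[:,:]
yaw=np.radians(-1.7)
overlay('scene',im,(.483,-.1645,yaw),[box(-.05,.05,-.031,.031,.006),box(-.04,.04,-.024,-.019,.07),box(-.04,.04,.019,.024,.07)],(0,0,255),S,of)
overlay('scene',im,(p[0],p[1]-.0004,yaw),[box(-.032,.032,-.016,.016,zb),box(-.032,.032,-.016,.016,zb+.05)],(0,200,0),S,of)
cv2.imwrite('pics/a5.png',cv2.resize(im,(560,600)))
```

```text
t 23.22 pos [ 0.4837 -0.1628  0.1146] open 0.0633 F [-0.2  0.2 -2.4] q [-0.47 -0.12  1.98  0.    1.28 -0.44]
shift mm [34.6 -0.7  1.7] turn [ 0.12 -0.02 -0.03]
```

View pics/a5.png

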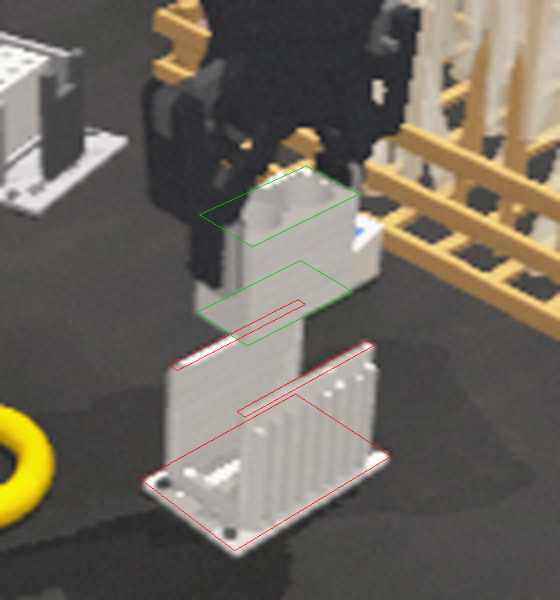

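Red (dock) and green (held block) outlines agree with the picture within about 1 px, wells up. I lower in steps, re-centring on the way.

Call:
arm_command:
  plan:
    - [[0.006,-0.0007,0.0017,0.1,0,0,0.055],[0.008,0,0,0,0,0,0.055],[0.006,0,0,0,0,0,0.055],[0,0,0,0,0,0,0.055]]

```text
t: 23.6
tool_pos: [0.4831, -0.1633, 0.0926]
tool_rot: [1.23, 1.196, -1.228]
contact_force: [-0.9, -0.3, -1.6]
opening: 0.0634
```

Run:
```python
from h import *
go(.483,-.1643,.05,np.radians(-1.7))
```

```text
t 23.60 pos [ 0.4831 -0.1633  0.0926] open 0.0634 F [-0.9 -0.3 -1.6] q [-0.47 -0.09  2.    0.    1.24 -0.45]
shift mm [42.6 -0.1  1. ] turn [ 0.14 -0.03 -0.04]
```

Call:
arm_command:
  plan:
    - [[0.005,0,0.001,0.1,0,0,0.055],[0.008,0,0,0,0,0,0.055],[0.008,0,0,0,0,0,0.055],[0.008,0,0,0,0,0,0.055],[0.004,0,0,0,0,0,0.055],[0,0,0,0,0,0,0.055]]

```text
t: 24.1
tool_pos: [0.4823, -0.164, 0.0548]
tool_rot: [1.231, 1.197, -1.231]
contact_force: [-0.0, 0.3, -2.2]
opening: 0.0631
```

Run:
```python
from h import *
go(.483,-.1643,.0226,np.radians(-1.7))
```

```text
t 24.10 pos [ 0.4823 -0.164   0.0548] open 0.0631 F [-0.   0.3 -2.2] q [-0.47 -0.04  2.02  0.    1.16 -0.45]
shift mm [32.2  0.7  0.3] turn [ 0.02 -0.08  0.07]
```

Call:
arm_command:
  plan:
    - [[0.005,0.0007,0.0003,0,0,0,0.055],[0.006,0,0,0,0,0,0.055],[0.005,0,0,0,0,0,0.055],[0.003,0,0,0,0,0,0.055],[0.001,0,0,0,0,0,0.055],[0,0,0,0,0,0,0.055]]

```text
t: 24.6
tool_pos: [0.4832, -0.1645, 0.0326]
tool_rot: [1.231, 1.197, -1.231]
contact_force: [0.5, 0.4, -1.3]
opening: 0.0632
```

Run:
```python
from h import *
go(.483,-.1643,.0226,np.radians(-1.7))
```

```text
t 24.60 pos [ 0.4832 -0.1645  0.0326] open 0.0632 F [ 0.5  0.4 -1.3] q [-0.47 -0.    2.03  0.    1.12 -0.45]
shift mm [10.  -0.2 -0.2] turn [ 0.02 -0.08  0.07]
```

Call:
arm_command:
  plan:
    - [[0.002,0,0,0,0,0,0.055],[0.002,0,0,0,0,0,0.055],[0.002,0,0,0,0,0,0.055],[0.001,0,0,0,0,0,0.055],[0.001,0,0,0,0,0,0.055]]

```text
t: 25.02
tool_pos: [0.4841, -0.1649, 0.025]
tool_rot: [1.231, 1.195, -1.23]
contact_force: [-0.8, 0.2, -2.1]
opening: 0.0635
```

Call:
arm_command:
  plan:
    - [[0.001,0,0,0,0,0,0.055],[0.001,0,0,0,0,0,0.055]]

```text
t: 25.18
tool_pos: [0.4842, -0.1649, 0.0229]
tool_rot: [1.231, 1.195, -1.23]
contact_force: [-0.0, 0.2, -2.0]
opening: 0.0628
```

Call:
arm_command:
  plan:
    - [[0.001,0,0,0,0,0,0.055],[0.001,0,0,0,0,0,0.055]]

```text
t: 25.35
tool_pos: [0.4843, -0.165, 0.0219]
tool_rot: [1.231, 1.195, -1.23]
contact_force: [-6.0, 2.6, 13.3]
opening: 0.0631
```

It sits on the floor at the expected height (13 N). I release and rise.

Call:
arm_command:
  plan:
    - [[-0.0005,0,0,0,0,0,0.065],[0,0,0,0,0,0,0.068],[0,0,0,0,0,0,0.074],[0,0,0,0,0,0,0.08],[0,0,0,0,0,0,0.08],[0,0,0,0,0,0,0.08]]

```text
t: 25.85
tool_pos: [0.4862, -0.166, 0.0243]
tool_rot: [1.232, 1.191, -1.228]
contact_force: [0.2, 0.2, 0.9]
opening: 0.0801
```

Call:
arm_command:
  plan:
    - [[-0.005,0,0,0,0,0,0.08],[-0.01,0,0,0,0,0,0.08],[-0.015,0,0,0,0,0,0.08],[-0.02,0,0,0,0,0,0.08],[-0.02,0,0,0,0,0,0.08],[-0.025,0,0,0,0,0,0.08],[-0.025,0,0,0,0,0,0.08],[-0.025,0,0,0,0,0,0.08],[-0.025,0,0,0,0,0,0.08],[-0.025,0,0,0,0,0,0.08],[0,0,0,0,0,0,0.08]]

```text
t: 26.77
tool_pos: [0.4836, -0.1648, 0.2344]
tool_rot: [1.232, 1.191, -1.228]
contact_force: [0.4, -0.8, 0.7]
opening: 0.0799
```

Run:
```python
from h import *
go(.483,-.1643,.2,np.radians(-1.7))
save('scene','a6.png',(110,110,460,370),2.2)
```

```text
t 26.77 pos [ 0.4836 -0.1648  0.2344] open 0.0799 F [ 0.4 -0.8  0.7] q [-0.47 -0.23  1.87  0.    1.49 -0.45]
shift mm [34.4 -0.8 -0.5] turn [ 0.03  0.07 -0.24]
```

View pics/a6.png

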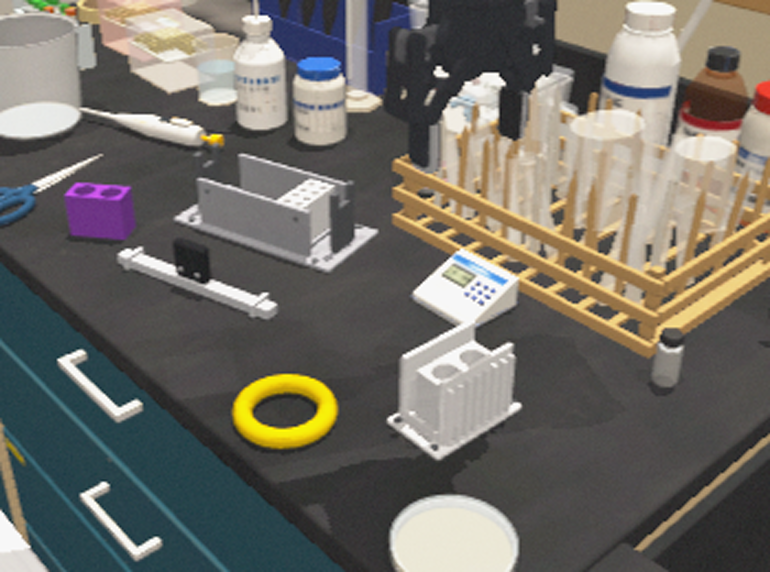

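The block is seated low in the dock, wells up at (455,365). The bar lies flat, grip up, at (195,280), the eight-well block is still in the carrier at (310,200), and the bystanders have not moved. The arm is clear, so I hand in.

Run:
```python
from station import *
print(finish_job())
```

```text
the job is handed in; nothing more can be done
None
```

The whole job is done and handed in at about 27 s of the 67 s allowed; no verdict was reported.

- **Bar:** I lifted it straight out of the brackets and laid it on the free worktop between the carrier and the robot, grip upward. The last contact reading there was about 24 N (21 N vertical), a bit firmer than I meant.
- **Two-well block:** I took the silver one, not the purple look-alike, and stood it on the worktop. I then gripped it again across its length and lowered it into the dock. It touched the dock floor at the expected height with about 15 N.
- **Last checks:** the final scene picture shows the block wells up and below the wall tops. The bar lies flat and the eight-well block is still in the carrier. The purple block, ring, timer and vial look where they were. The gripper is open and well above everything.
- **Failed or disagreed:** no check failed. While turning and descending, the tool drifted up to 4 cm in height and 3° in tilt, which I corrected before each grasp and placing. I did not take a second overlay measurement of the seated block.

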